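# Load the sprung tape spindle into the bench tape holder

### The job

Load the spare tape spindle into the tape holder on the worktop: seat one end in one cup, push the spindle gently toward that cup to shorten its sprung end, bring the other end down between the cups, and let it out slowly by hand into the opposite cup, then let go so that the spindle stays held by its own spring with each end fully home in a cup. Never let it knock or press hard against the holder (keep under 22 N), and leave the two vials and the small carton where they stand.

Things in the scene. Friction and masses are not known exactly. Their poses are not given: they have to be found in the camera images.
- spindle: Loose tape spindle lying on the worktop, about 0.16 kg, 140 mm long when free. Its long axis is its own y, 22 mm above its origin (under its middle). On each side of the grip block: a tan reel of 40 mm diameter (|y| 20 to 38 mm), then a square grey end plate 44 x 44 mm (|y| 38 to 42 mm) on which it lies without rolling. A pin (-y) and a spring plunger (+y) stick out of its ends.
- spindle_grip (a point): Centre of the spindle's grey flat-sided grip block, on its axis (axes as the spindle's). The block is 28 mm wide (x), 40 mm long (y), 28 mm high: grip it across x from above.
- pin_tip (a point): Round tip of the fixed steel pin, 10 mm diameter, on the spindle's axis at y = -60 mm.
- plunger_tip (a point): Round tip of the brass spring plunger, 10 mm diameter, on the axis at y = +80 mm when free; it pushes in up to 22 mm. Spring: 2 N to start, plus 0.6 N per mm (6.2 N at 7 mm, 12.2 N at 17 mm, 15.2 N at 22 mm, then a hard stop). Let go while compressed, the spindle shoots across and knocks hard.
- holder: Tape holder fixed to the worktop; origin under its middle on the worktop, y along its aluminium rail (80 x 240 x 8 mm). On the rail a teal yoke is clamped, with two upright cheeks facing each other along y (8 mm thick, 36 mm wide, tops 78 mm up). It stands up to 16 mm either way along y from the rail's middle: not measured, to be felt or seen. Free space between cheeks above 24 mm.
- holder_mid (a point): Point 60 mm above the holder's origin, on the axis of the cups (axis along holder y, x = 0). A white conical cup inside each cheek: 10 mm deep, inner diameter 24 mm at the mouth, 16 mm at the floor; outer 30 mm. Floors 133 mm apart, mouths 113 mm. So the level spindle passes between them when pushed in 17 mm or more, and sits pushed in 7 mm. Cups alike; either way round is right.
- vial_purple: Bystander: vial with purple cap, 21 mm diameter, 38 mm tall, origin at its underside. Leave it alone.
- vial_red: Bystander: vial with red cap, 21 mm diameter, 38 mm tall, origin at its underside. Leave it alone.
- carton: Bystander: small carton 43 x 58 x 41 mm, origin at its underside. Leave it alone.
Not all that is in view belongs to the job. What is shaped like the spindle but orange is not meant.

How it is judged (in metres and radians):
On the way, in this order (a step that is already met when the one before it is completed fails the run):
1. the spindle is lifted clear of the worktop (height (world z) of spindle above 0.05 m), for 0.2 s.
2. the spindle's spring is compressed by at least 13 mm against the holder (distance between pin_tip and plunger_tip below 0.127 m and contact force between spindle and holder above 2 N), for 0.1 s.
At the end, for the whole second after the job is handed in: The spindle rests between the cups, let go and still: both tips within 7 mm of the cup axis (sideways, height) and 90 mm of the holder's middle along y, tip-to-tip 130 to 136 mm (133 when both are on the cup floors), axis within 0.1 rad of the holder's y (z of pin_tip in the frame of holder between 0.053 and 0.067 m and x of pin_tip in the frame of holder between -0.007 and 0.007 m and y of pin_tip in the frame of holder between -0.09 and 0.09 m and z of plunger_tip in the frame of holder between 0.053 and 0.067 m and x of plunger_tip in the frame of holder between -0.007 and 0.007 m and y of plunger_tip in the frame of holder between -0.09 and 0.09 m and distance between pin_tip and plunger_tip between 0.13 and 0.136 m and angle between the y axis of spindle and the y axis of holder, either way round below 0.1 rad and linear speed of spindle below 0.02 m/s and contact force between spindle and the fingers below 0.1 N); the robot touches nothing.
It fails at once if the spindle knocks or presses against the holder with more than 22 N (contact force between spindle and holder above 22 N).
It fails at once if the spindle springs across: it moves faster than 0.3 m/s while it touches the holder (linear speed of spindle above 0.3 m/s and contact force between spindle and holder above 0.5 N).
It fails at once if the vial purple bystander is moved by more than 20 mm (distance of vial_purple from where it was at the start of the episode above 0.02 m).
It fails at once if the vial red bystander is moved by more than 20 mm (distance of vial_red from where it was at the start of the episode above 0.02 m).
It fails at once if the carton bystander is moved by more than 20 mm (distance of carton from where it was at the start of the episode above 0.02 m).
It also fails if it takes over 62 s, if anything falls off the work surface, if the arm or the gripper's body presses on something with over 40 N, if the wrist force passes 120 N, or if a joint passes its speed limit or range.

### The arm

A 7-joint arm with a two-finger parallel gripper is mounted at the origin on a cart in front of the work surface, level with it; the furniture and walls round the work are solid. World frame = base frame: x ahead of the robot, y to its left, z up, the work surface at z = 0. Lengths are in mm, angles in rad, forces in N, time in s.
With the tool pointing down it reaches from about 400 to 875 mm from the base axis. Payload 4.4 kg.
Tool frame: the origin (TCP) lies at the very end of the fingers, on their centre line; the grasp point (between the pads) lies 19 mm behind it; z points along the fingers, y is the line along which they close (so a half turn about z gives the same grasp; the last joint's range is limited). The gripper opens to 85 mm and grips with 20 to 120 N. Pads are 22 mm wide; open, the fingers measure 114 mm over their backs; the gripper's body (76 mm by 85 mm) begins 54 mm behind the grasp point. The pads swing forward as they close: fully open they stand 13 mm farther back than shut.
Start: joints at [1.092, 0.628, 0.038, 1.517, -0.027, 0.996, -0.02], TCP at [260.793, -595.403, 201.313] pointing down, gripper open.
Joint ranges: [-3.06, 3.06], [-0.37, 2.12], [-1.25, 1.32], [0.18, 2.47], [-1.1, 4.24], [0.23, 1.98], [-2.94, 2.94]. Speed limits (rad/s): [2.57, 2.57, 3.14, 3.14, 3.14, 3.14, 3.14].

### API

Orientations are given as [roll, pitch, yaw] about the fixed x, y, z axes, in that order (R = Rz(yaw) Ry(pitch) Rx(roll)).
In Python, from cell import monitor, viewer, workorder gives the robot as it stands.
- The arm moves only by the tool arm_command, never from a script. Its argument "series" is one flat list of numbers, 5 for each row, row after row: the opening in per cent of the stroke, from 0 (shut) to 100 (fully open), then the shift along the tool's x, y, z in cm, then the turn about the tool's z in degrees. In form: [claw, x, y, z, roll, claw, x, y, z, roll, ...]. A call has exactly 5 rows; each row is the pose to reach, as a shift and turn from the pose commanded when the call began, along the tool's axes at that moment; what a row does not reach only later rows make up. A row lasts 1/12 s, in which the tool goes at most 41.7 mm and 7.16 degrees, less where a joint would pass 70% of its speed; a pose out of reach is approached as far as the arm can. A call with a gripper value outside its range is refused whole. The fingers move at their own pace and stop on an object; the grip force is fixed at half the most. Time passes only in rows, so rows that repeat a pose let the fingers close, or fill a call up. It gives the time, the measured TCP pose, the force, the opening and the grip force at its end, in the units of the state.
- monitor.read_state(): the state, without advancing time (a new reading comes with each control period).
- viewer.get_image(name): name is "scene" or "side" or "wrist"; returns (picture, depth): 480x640x3 uint8, red, green, blue; 480x640 float32, mm along the optical axis (not along the pixel's ray), 0 where there is no reading.
- viewer.camera_model(name): a dict with "mtx" (3x3 intrinsics, pixels), "R" (3x3) and "t" (3): a world point X has camera coordinates R X + t. Camera axes: x right, y down, z forward; pixel columns grow to the right and rows downward; lengths in mm; the calibration is good to about 2 mm. The wrist camera is an equidistant fisheye: a pixel r from the principal point sees the ray r / f radians off the axis. A picture is of the moment at which its call begins: read the wrist's pose just before it. camera_model takes no time and is no camera call; for the wrist camera it gives the pose at the moment of the call.
- workorder.finish_job(): hands the job in; it is judged then, once.
The state is a dict: "clock": time; "qpos": joint angles; "qd": joint speeds; "tau": joint torques, N m; "eef_pos": TCP position; "tool_rot": TCP orientation; "force": force on the tool from outside, world axes, zero at the start; "torque": the same for the moment, N m; "width": finger opening in mm; "gripper_force": force on a finger pad.
Only numpy, scipy, OpenCV 4.12 (cv2) and the standard library are available. Lean on these libraries where they do the work, as an engineer would, in place of code of your own. Each camera call takes 0.05 s, during which the arm holds its last target. There are 200 camera calls.

## Working session

There is one attempt and no reset: what is moved stays moved. The work goes in short steps, Python scripts to look and compute and a tool call to move; the robot and the scene stay as the last step left them, time stands still between calls to the robot, and variables do not carry over. Pictures are saved under pics/ and viewed, at most 10 in all, crops included, and the job is handed in when it is done.

Besides the shell and the picture viewer there is one more tool, called after "Request:" by a JSON object that holds its "name" and its "arguments", one argument or row to a line. arm_command: Moves the arm, as the interface text tells. Its arguments: {"type":"object","properties":{"series":{"type":"array","items":{"type":"number"}}},"required":["series"]}

```bash
mkdir -p pics; cat > h.py <<'E'
import numpy as np,cv2
from cell import monitor,viewer,workorder
def snap(n,f):
    s=monitor.read_state(); m=viewer.camera_model(n); p,d=viewer.get_image(n)
    cv2.imwrite('pics/'+f+'.png',cv2.cvtColor(p,cv2.COLOR_RGB2BGR)); np.savez('pics/'+f+'.npz',p=p,d=d,K=m['mtx'],R=m['R'],t=m['t'])
    return p,d,m,s
E
python3 - <<'E'
from h import *
for n in ('scene','side','wrist'):
    p,d,m,s=snap(n,n+'0'); print(n,np.round(m['mtx'],1).tolist(),(-np.array(m['R']).T@np.array(m['t'])).round(),np.round(m['R'],2).tolist())
print(s)
a=[cv2.imread('pics/%s0.png'%n) for n in('scene','side')]
E
```

```text
scene [[436.5, 0.0, 326.2], [0.0, 436.5, 234.8], [0.0, 0.0, 1.0]] [113. 426. 596.] [[-0.77, -0.64, -0.02], [-0.38, 0.48, -0.79], [0.52, -0.6, -0.61]]
side [[517.0, 0.0, 323.7], [0.0, 517.0, 239.3], [0.0, 0.0, 1.0]] [525. 645. 715.] [[-1.0, -0.03, -0.01], [-0.01, 0.66, -0.75], [0.03, -0.75, -0.66]]
wrist [[371.6, 0.0, 323.7], [0.0, 371.6, 239.8], [0.0, 0.0, 1.0]] [ 323. -568.  374.] [[0.4, -0.92, -0.0], [-0.88, -0.39, 0.27], [-0.25, -0.11, -0.96]]
{'clock': 0.1, 'qpos': array([ 1.09219805,  0.62923224,  0.0384319 ,  1.5182368 , -0.02699916,
        0.99632121, -0.01996968]), 'qd': array([ 8.96512752e-05, -9.98715041e-04,  1.49873746e-04, -3.68395217e-03,
        1.17517635e-03, -1.44719643e-04, -7.61682397e-04]), 'tau': array([ 3.66680149e-03, -5.64536834e+01,  1.23101044e+00, -1.93970346e+01,
        1.13306165e-02,  5.45323564e-03,  2.65804083e-06]), 'eef_pos': array([ 260.55818309, -594.83730035,  200.50470602]), 'tool_rot': array([-3.13991250e+00,  8.31907502e-06,  4.12840176e-01]), 'force': array([ 0.01903526,  0.11897149, -0.20093841]), 'torque': array([ 0.04506752,  0.03511086, -0.04145705]), 'gripper_force': 0.0, 'width': 85.42513069829432}
```

View pics/scene0.png

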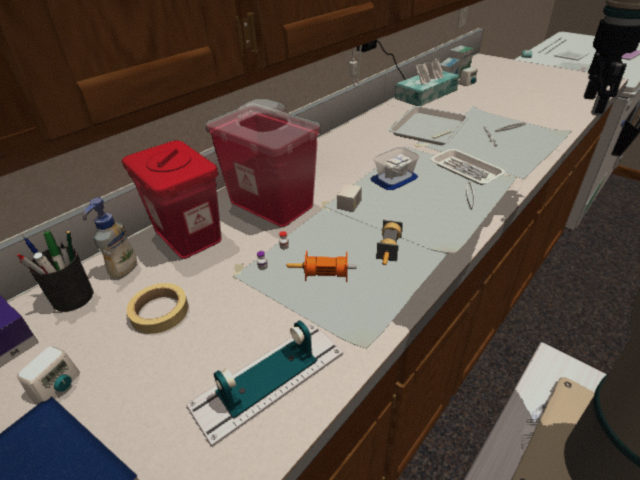

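View pics/side0.png

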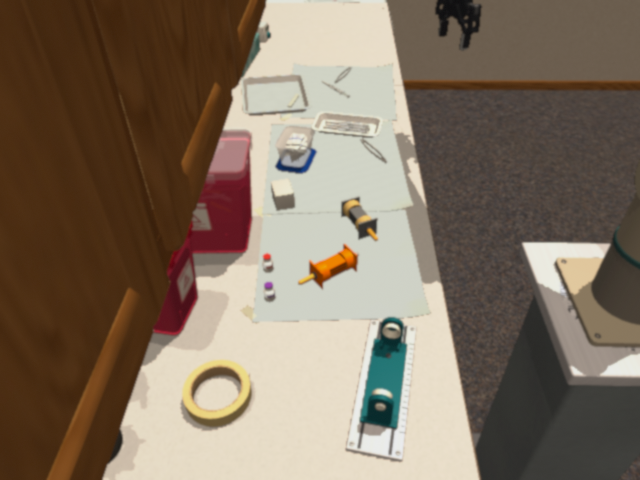

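The scene view shows the grey and tan spindle at about (390,241), its brass plunger at (385,260), and the holder at (265,375). In the side view the spindle is at (360,217), its plunger at (375,237), and the holder at (387,375). The orange spindle is the decoy.

```bash
python3 - <<'E'
from h import *
tiles=[]
def crop(n,x,y,w,h):
    im=cv2.imread('pics/%s0.png'%n)[y:y+h,x:x+w]; return cv2.resize(im,(400,300),interpolation=cv2.INTER_CUBIC)
a=np.hstack([crop('scene',350,205,80,60),crop('side',320,185,80,60)])
b=np.hstack([crop('scene',180,310,180,135),crop('side',305,312,200,150)])
cv2.imwrite('pics/c1.png',np.vstack([a,b]))
for n in('scene','side'):
    z=np.load('pics/%s0.npz'%n); K,R,t,d,p=z['K'],z['R'],z['t'],z['d'],z['p']
    v,u=np.mgrid[:480,:640]; c=np.stack([(u-K[0,2])/K[0,0]*d,(v-K[1,2])/K[1,1]*d,d],-1)
    X=(c-t)@R; np.save('pics/X_%s.npy'%n,X)
    hsv=cv2.cvtColor(p,cv2.COLOR_RGB2HSV)
    sp=(slice(205,270),slice(365,420)) if n=='scene' else (slice(190,245),slice(330,390))
    P=X[sp].reshape(-1,3); P=P[(P[:,2]>10)&(P[:,2]<80)]
    print(n,'spindle',len(P),P.mean(0).round(1),P.min(0).round(),P.max(0).round())
    q=P[P[:,2]>25]; r=cv2.minAreaRect(q[:,:2].astype(np.float32)); print(' rect',r,'ztop',np.percentile(P[:,2],[50,90,98]))
    ho=(slice(310,445),slice(180,350)) if n=='scene' else (slice(310,460),slice(340,425))
    H=X[ho].reshape(-1,3); hh=hsv[ho].reshape(-1,3); teal=(hh[:,0]>75)&(hh[:,0]<100)&(hh[:,1]>120)
    T=H[teal]; print(' teal',cv2.minAreaRect(T[(T[:,2]<40)][:,:2].astype(np.float32)),np.percentile(T[:,2],[5,50,95,99]).round())
    Tt=T[T[:,2]>70]; print(' cheek tops',len(Tt)); 
    if len(Tt)>4:
        _,l,ce=cv2.kmeans(Tt.astype(np.float32),2,None,(3,50,.1),5,2); print(ce.round(1))
E
```

```text
scene spindle 780 [ 477.8 -194.6   33.9] [ 446. -253.   10.] [ 521. -133.   47.]
 rect ((475.8618469238281, -189.80181884765625), (43.273094177246094, 124.18577575683594), 26.1092529296875) ztop [36.78342067 43.37312573 45.60007245]
 teal ((450.1485290527344, 184.2076416015625), (150.6334991455078, 55.483211517333984), 78.9059066772461) [14. 16. 71. 79.]
 cheek tops 164
[[448.7 194.9  76. ]
 [113.4 426.  596. ]]
side spindle 835 [ 481.  -192.2   32.8] [ 444. -250.   10.] [519. -94.  47.]
 rect ((480.51031494140625, -172.59947204589844), (72.38338470458984, 155.2067108154297), 1.7672652006149292) ztop [35.5380664  42.80009708 45.05823562]
 teal ((449.64300537109375, 186.12933349609375), (152.20468139648438, 51.65009307861328), 79.3992691040039) [13. 15. 74. 79.]
 cheek tops 199
[[525.2 644.7 714.8]
 [454.7 213.3  75.3]]
```

View pics/c1.png

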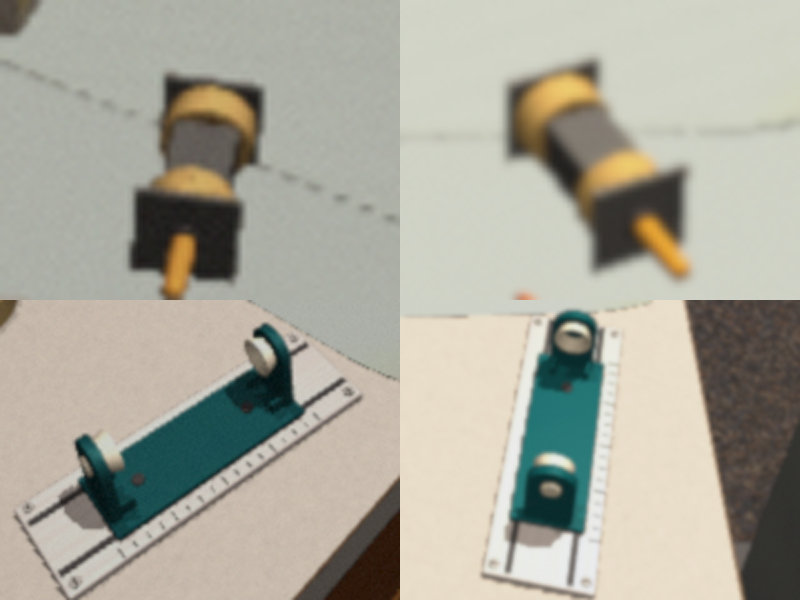

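The crop confirms that the spindle's plunger points towards +y and −x. It also shows two teal cheeks with cups. I'll move above the spindle for a closer look.

Request:
{"name": "arm_command", "arguments": {
  "series": [100,2.4,-1.9,0,-6.2,100,4.8,-3.8,0,-12.4,100,7.2,-5.6,0,-18.6,100,9.6,-7.5,0,-24.8,100,12,-9.4,0,-31]
}}

```text
clock: 0.57
eef_pos: [333.4, -459.7, 201.1]
tool_rot: [-3.141, -0.0, 0.959]
force: [0.2, 1.1, 0.2]
width: 85.4
gripper_force: 0.0
```

Request:
{"name": "arm_command", "arguments": {
  "series": [100,3,-0.4,0,-6.2,100,6,-0.8,0,-12.4,100,9,-1.1,0,-18.6,100,12,-1.5,0,-24.8,100,15.1,-1.9,0,-31]
}}

```text
clock: 0.98
eef_pos: [405.1, -325.8, 201.3]
tool_rot: [-3.141, 0.0, 1.5]
force: [1.6, 0.2, -0.6]
width: 85.3
gripper_force: 0.0
```

Request:
{"name": "arm_command", "arguments": {
  "series": [100,2.8,1.2,0,-6,100,5.6,2.4,0,-12,100,8.4,3.7,0,-18,100,11.2,4.9,0,-24,100,13.9,6.2,0,-30]
}}

```text
clock: 1.4
eef_pos: [477.4, -191.6, 201.3]
tool_rot: [-3.141, -0.0, 2.024]
force: [0.7, 0.0, -0.1]
width: 85.2
gripper_force: 0.0
```

```bash
python3 - <<'E'
from h import *
p,d,m,s=snap('wrist','wrist1'); print(s['eef_pos'],np.degrees(s['tool_rot']),s['qpos'],s['clock'],np.array(m['R']).tolist(),m['t'])
E
```

```text
[ 477.39114207 -191.64956823  201.30278655] [-1.79978444e+02 -9.13439680e-03  1.15944749e+02] [ 0.63054195  0.46289034 -0.43495229  1.88273266  0.25321804  0.85035427
  0.52020567] 1.4 [[0.8992012604851358, 0.4375341387027418, -0.0009851962211198226], [0.42129979606415363, -0.8652250586312302, 0.27183097644103826], [0.11808291569167323, -0.2448458196217277, -0.9623445067310974]] [-344.88394394 -402.60305232  275.6550227 ]
```

View pics/wrist1.png

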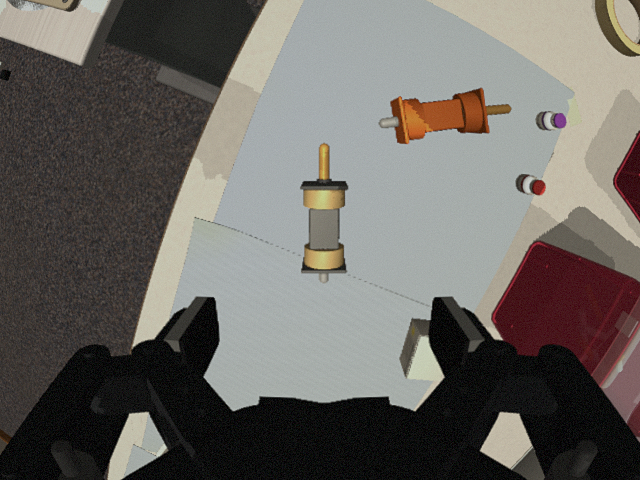

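The wrist view shows the spindle vertical at (324,230): plunger tip at (324,144), pin tip at (324,282). The carton is at about (418,350), near the right finger. Next I'll measure both precisely.

```bash
cat >> h.py <<'E'
def ray(f,u,v):
    z=np.load('pics/'+f+'.npz'); K,R,t=z['K'],z['R'],z['t']
    x=np.array([(u-K[0,2])/K[0,0],(v-K[1,2])/K[1,1]])
    if f.startswith('wrist'):
        r=np.hypot(*x); c=np.array([*(x/r*np.sin(r)),np.cos(r)])
    else: c=np.array([*x,1.])
    return -R.T@t, R.T@(c/np.linalg.norm(c))
def onz(f,u,v,z):
    o,d=ray(f,u,v); return o+d*(z-o[2])/d[2]
def tri(*obs):
    A=np.zeros((3,3));b=np.zeros(3)
    for f,u,v in obs:
        o,d=ray(f,u,v); M=np.eye(3)-np.outer(d,d); A+=M;b+=M@o
    X=np.linalg.solve(A,b); return X,[np.linalg.norm((np.eye(3)-np.outer(ray(*q)[1],ray(*q)[1]))@(X-ray(*q)[0])).round(1) for q in obs]
def mask(f,lo,hi,box):
    p=np.load('pics/'+f+'.npz')['p']; h=cv2.cvtColor(p,cv2.COLOR_RGB2HSV); m=cv2.inRange(h,lo,hi); k=np.zeros_like(m); x0,y0,x1,y1=box; k[y0:y1,x0:x1]=m[y0:y1,x0:x1]; return k
E
python3 - <<'E'
from h import *
def brass(f,box):
    m=mask(f,(10,100,60),(28,255,255),box); n,l,s,c=cv2.connectedComponentsWithStats(m); 
    return [(s[i].tolist(),c[i].round(1).tolist()) for i in range(1,n) if s[i,4]>5],l
for f,box in(('wrist1',(295,135,355,295)),('scene0',(365,205,420,270)),('side0',(330,190,390,245))):
    print(f,brass(f,box)[0])
print('plunger z22',onz('wrist1',324,144,22),'pin',onz('wrist1',324,282,22))
X=np.load('pics/X_scene.npy'); C=X[180:212,335:365].reshape(-1,3); C=C[(C[:,2]>35)&(C[:,2]<60)]; print('carton top',C.mean(0),C.min(0),C.max(0))
E
```

```text
wrist1 [([319, 144, 10, 36, 337], [323.5, 162.0]), ([325, 189, 19, 20, 306], [334.9, 199.0]), ([304, 190, 16, 19, 242], [310.5, 198.3]), ([304, 244, 40, 26, 661], [323.7, 258.1])]
scene0 [([383, 222, 18, 16, 135], [392.7, 227.0]), ([381, 238, 15, 7, 61], [388.7, 240.9]), ([383, 251, 7, 14, 69], [385.4, 257.2])]
side0 [([343, 199, 16, 17, 149], [349.4, 206.0]), ([355, 215, 16, 13, 90], [361.7, 219.7]), ([366, 227, 12, 13, 82], [371.3, 232.8])]
plunger z22 [ 449.85462883 -135.5515882    22.        ] pin [ 510.3450775  -259.80793774   22.        ]
carton top [ 648.90834422 -281.18318163   42.03129261] [ 622.97273512 -317.83060308   35.08060733] [ 680.26379854 -252.5324495    45.76279386]
```

```bash
python3 - <<'E'
from h import *
print(tri(('wrist1',323.5,145.5),('scene0',384,264.5),('side0',376,238.5)))
print('brass centroid',tri(('wrist1',323.5,162),('scene0',385.4,257.2),('side0',371.3,232.8)))
# block centre by depth (top face)
z=np.load('pics/wrist1.npz'); 
print(z['d'][[195,225,258],324], [ (lambda o,d: o+d*z['d'][v,324]/(z['R'][2]@d))(*ray('wrist1',324,v)).round(1).tolist() for v in(200,218,225,235,255)])
E
```

```text
(array([ 449.15791516, -136.29669169,   22.48127706]), [np.float64(1.2), np.float64(1.7), np.float64(1.9)])
brass centroid (array([ 456.87173876, -150.60892415,   26.41306292]), [np.float64(0.3), np.float64(0.4), np.float64(0.3)])
[333.95224 347.4178  349.5912 ] [[471.8, -180.5, 43.4], [479.7, -196.8, 36.6], [482.7, -202.9, 36.3], [486.9, -211.7, 36.2], [494.7, -227.6, 42.6]]
```

Request:
{"name": "arm_command", "arguments": {
  "series": [100,-0.5,0,3,0,100,-1,0,6.5,0,100,-1.6,0,10,0,100,-1.65,0,13,0,100,-1.65,0,15,0]
}}

```text
clock: 1.87
eef_pos: [482.7, -208.2, 48.4]
tool_rot: [-3.139, -0.002, 2.017]
force: [0.1, 0.1, -0.3]
width: 85.7
gripper_force: 0.0
```

Request:
{"name": "arm_command", "arguments": {
  "series": [100,0,0,1.5,0,100,0,0,3,0,100,0,0,4.2,0,100,0,0,4.7,0,100,0,0,4.7,0]
}}

```text
clock: 2.28
eef_pos: [483.4, -207.8, 3.2]
tool_rot: [-3.14, -0.002, 2.018]
force: [-0.1, 0.0, 0.2]
width: 85.1
gripper_force: 0.0
```

Request:
{"name": "arm_command", "arguments": {
  "series": [0,0,0,0,0,0,0,0,0,0,0,0,0,0,0,0,0,0,0,0,0,0,0,0,0]
}}

```text
clock: 2.7
eef_pos: [484.9, -208.2, 5.0]
tool_rot: [3.141, 0.001, 2.018]
force: [-1.3, 0.4, 16.1]
width: 25.5
gripper_force: 34.8
```

Request:
{"name": "arm_command", "arguments": {
  "series": [0,0,0,0,0,0,0,0,0,0,0,0,0,0,0,0,0,0,0,0,0,0,0,0,0]
}}

```text
clock: 3.12
eef_pos: [481.9, -210.1, 6.0]
tool_rot: [-3.138, 0.002, 2.016]
force: [-3.1, -2.0, 9.7]
width: -0.3
gripper_force: 5.2
```

The fingers closed to empty, so the spindle slipped out. I'll look before doing anything else.

```bash
python3 - <<'E'
from h import *
p,d,m,s=snap('wrist','wrist2'); snap('side','side2'); snap('scene','scene2'); print(s['eef_pos'],s['force'],s['width'])
def crop(n,x,y,w,h):
    return cv2.resize(cv2.imread('pics/%s.png'%n)[y:y+h,x:x+w],(400,300),interpolation=cv2.INTER_CUBIC)
cv2.imwrite('pics/c2.png',np.vstack([cv2.resize(cv2.imread('pics/wrist2.png'),(400,300)),crop('side2',320,165,120,90),]) if 0 else np.hstack([np.vstack([crop('side2',310,165,120,90),crop('scene2',340,195,120,90)]),np.vstack([crop('wrist2',0,0,640,480),crop('wrist2',200,200,240,180)])]))
E
```

```text
[ 481.89417701 -210.13994573    6.03597107] [-3.10653736 -2.01729954  9.70205267] -0.2591867003528936
```

View pics/c2.png

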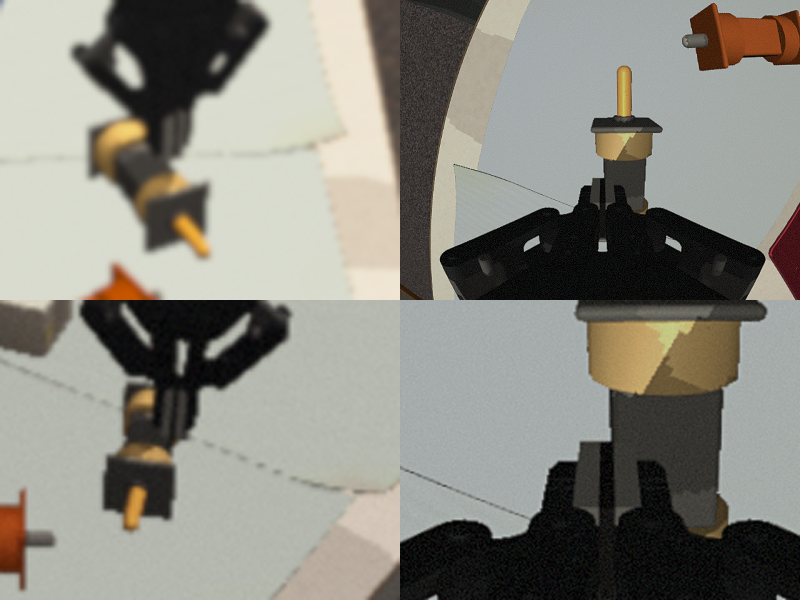

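The fingers are shut beside the block and the spindle has shifted towards +tool y. The steady +10 N upward force suggests the shut fingertips are pressing on the worktop. I'll measure how the spindle lies now.

```bash
python3 - <<'E'
from h import *
z=np.load('pics/wrist2.npz'); d=z['d'];R=z['R']
def pt(u,v):
    o,r=ray('wrist2',u,v); return (o+r*d[v,u]/(R[2]@r)).round(1).tolist()
for n,uv in dict(reelL=(322,240),reelM=(358,240),reelR=(395,240),blkL=(334,275),blkM=(360,275),blkR=(385,275),plateL=(315,203),plateM=(358,202),plateR=(412,203),fing=(312,295),fing2=(320,295),fingR=(340,290),table=(300,250)).items(): print(n,uv,pt(*uv))
m=mask('wrist2',(10,100,60),(28,255,255),(330,95,390,190)); ys,xs=np.nonzero(m); print(xs.min(),xs.max(),ys.min(),ys.max())
X,Y=[onz('wrist2',xs[ys==v].mean(),v,22) for v in (ys.min()+1,ys.max()-4)]; print(X,Y,np.degrees(np.arctan2(*(X-Y)[[1,0]]))-90)
m=monitor.read_state(); print(m['clock'],m['tau'].round(1),m['force'])
E
```

```text
reelL (322, 240) [469.2, -185.7, 33.8]
reelM (358, 240) [480.6, -177.5, 42.4]
reelR (395, 240) [495.7, -172.4, 35.7]
blkL (334, 275) [479.6, -196.0, 37.4]
blkM (360, 275) [489.6, -191.9, 35.9]
blkR (385, 275) [499.3, -187.7, 35.2]
plateL (315, 203) [459.6, -171.5, 43.0]
plateM (358, 202) [473.7, -164.1, 44.3]
plateR (412, 203) [492.5, -155.4, 43.0]
fing (312, 295) [472.9, -201.9, 51.9]
fing2 (320, 295) [475.9, -201.2, 50.3]
fingR (340, 290) [482.6, -197.4, 46.8]
table (300, 250) [465.1, -203.4, 2.0]
347 370 105 186
[ 459.10276371 -129.9770618    22.        ] [ 473.53343732 -158.88588306   22.        ] 26.5274023886371
3.2667 [ -2.5 -44.5  -4.8  -9.7  -0.3  -2.3  -0. ] [-6.36658098 -2.77811956 16.53449298]
```

Request:
{"name": "arm_command", "arguments": {
  "series": [0,0,-0.2,-0.3,0,0,0,-0.8,-0.3,0,0,0,-1.6,-0.3,0,0,0,-2.4,-0.3,0,0,0,-3,-0.3,0]
}}

```text
clock: 3.68
eef_pos: [455.6, -221.5, 7.0]
tool_rot: [-3.14, -0.001, 2.018]
force: [0.2, -0.2, -0.9]
width: -0.3
gripper_force: 0.0
```

```bash
python3 - <<'E'
from h import *
p,d,m,s=snap('wrist','wrist3'); print(s['eef_pos'],s['force'],s['width'],s['gripper_force'])
cv2.imwrite('pics/c3.png',cv2.resize(p[100:400,160:480,::-1],(800,600)) if 0 else cv2.resize(np.ascontiguousarray(p[80:380,160:560,::-1]),(800,600)))
E
```

```text
[ 455.64065143 -221.479673      7.03860661] [ 0.22171559 -0.20049352 -0.85991422] -0.2731565283848345 0.0
```

View pics/c3.png

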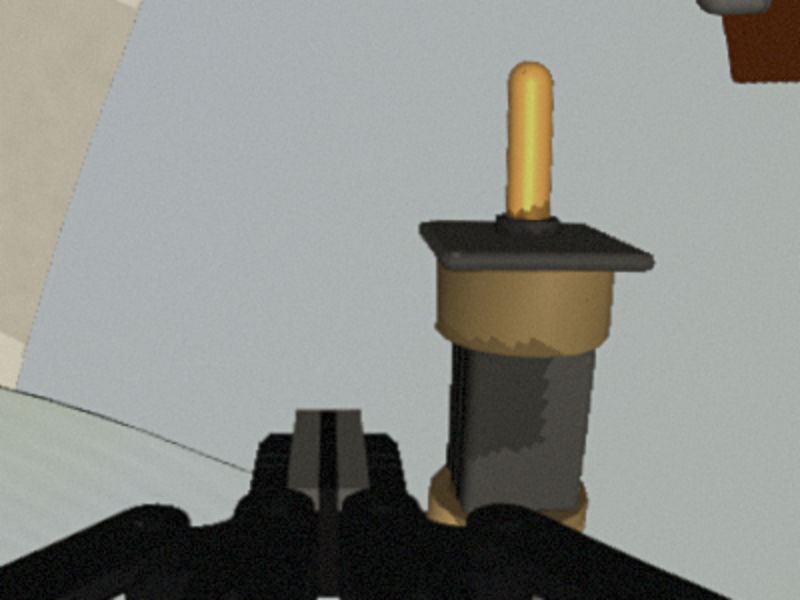

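The fingers are clear and the spindle stands level to the right of them. I'll rise, open, and measure again.

Request:
{"name": "arm_command", "arguments": {
  "series": [0,0,0,-2.5,0,0,0,0,-5,0,100,0.1,1.5,-8,0,100,0.1,3,-11,0,100,0.1,4.4,-14,0]
}}

```text
clock: 4.15
eef_pos: [496.5, -200.7, 148.6]
tool_rot: [3.142, -0.001, 2.018]
force: [1.6, 0.1, -1.0]
width: 35.8
gripper_force: 0.0
```

Request:
{"name": "arm_command", "arguments": {
  "series": [100,0,0,0,0,100,0,0,0,0,100,0,0,0,0,100,0,0,0,0,100,0,0,0,0]
}}

```text
clock: 4.57
eef_pos: [494.9, -201.2, 145.9]
tool_rot: [-3.139, -0.002, 2.018]
force: [-0.5, -0.0, 0.3]
width: 85.2
gripper_force: 0.0
```

```bash
cat >> h.py <<'E'
def comps(f,box,lo=(10,100,60),hi=(28,255,255),a=30):
    n,l,s,c=cv2.connectedComponentsWithStats(mask(f,lo,hi,box)); return [(s[i].tolist(),c[i].round(1).tolist()) for i in range(1,n) if s[i,4]>a]
def totool(s,w):  # world delta -> tool xy mm
    a=s['tool_rot'][2]; return np.array([np.cos(a)*w[0]+np.sin(a)*w[1],np.sin(a)*w[0]-np.cos(a)*w[1]])
E
python3 - <<'E'
from h import *
p,d,m,s=snap('wrist','wrist4'); print(s['eef_pos'],np.degrees(s['tool_rot']),s['width'],s['force'])
for c in comps('wrist4',(240,60,420,340)): print(c)
m=mask('wrist4',(10,100,60),(28,255,255),(240,60,420,340))
def top(m):
    n,l,st,c=cv2.connectedComponentsWithStats(m); i=1+np.argmin(np.where(st[1:,4]>30,st[1:,1],999)); ys,xs=np.nonzero(l==i); return xs,ys
xs,ys=top(m); a,b=[onz('wrist4',xs[ys==v].mean(),v,22) for v in(ys.min(),ys.max()-2)]
print(a,b,'yaw',np.degrees(np.arctan2(*(a-b)[[1,0]]))-90)
R,dd=np.load('pics/wrist4.npz')['R'],d
v=[200,225,250]
for q in v:
    for u in(318,324,330):
        o,r=ray('wrist4',u,q); print((u,q),(o+r*d[q,u]/(R[2]@r)).round(1))
u0=(a-b)[:2]/np.linalg.norm((a-b)[:2]); g=a[:2]-80*u0; print('grip',g,'tool',totool(s,g-s['eef_pos'][:2]))
E
```

```text
[ 494.94490575 -201.18000377  145.90380745] [-1.79859137e+02 -1.18014668e-01  1.15609785e+02] 85.24742785017264 [-0.50116873 -0.03483245  0.30567582]
([389, 67, 31, 57, 1176], [406.7, 95.4])
([317, 124, 12, 43, 435], [322.9, 145.4])
([299, 179, 49, 23, 1025], [323.0, 189.8])
([301, 245, 47, 30, 963], [324.2, 260.9])
[492.3248862  -60.74595985  22.        ] [515.73647524 -98.5756287   22.        ] yaw 31.7520585184036
(318, 200) [ 481.1 -183.9   40.6]
(324, 200) [ 485.1 -181.7   42.2]
(330, 200) [ 489.3 -179.9   40.8]
(318, 225) [ 490.  -202.8   35. ]
(324, 225) [ 494.  -200.4   36.7]
(330, 225) [ 498.2 -198.2   37.2]
(318, 250) [ 498.6 -220.8   36.8]
(324, 250) [ 502.8 -218.6   37.3]
(330, 250) [ 507.1 -216.7   36.9]
grip [ 534.42444417 -128.77262535] tool [48.22935858 66.89836601]
```

```bash
python3 - <<'E'
from h import *
s=monitor.read_state()
m=mask('wrist4',(10,100,60),(28,255,255),(300,110,350,175)); ys,xs=np.nonzero(m)
c=[(xs[ys==v].mean(),v) for v in range(ys.min(),ys.max())]
a,b=onz('wrist4',c[1][0],124,22),onz('wrist4',np.mean([q[0] for q in c[-8:-3]]),c[-6][1],22)
u=(a-b)[:2]/np.linalg.norm((a-b)[:2]); print(a,b,'yaw',np.degrees(np.arctan2(u[1],u[0]))-90)
pin=comps('wrist4',(305,278,345,320),(0,0,120),(180,60,255),3); print(pin)
r1,r2=onz('wrist4',323.0,189.8,36),onz('wrist4',324.2,260.9,36); print('reels',r1,r2,(r1+r2)/2,'yaw',np.degrees(np.arctan2(*(r1-r2)[[1,0]]))-90)
g=a[:2]-80*u; print('grip',g,'tool',totool(s,g-s['eef_pos'][:2]),'reelmid tool',totool(s,((r1+r2)/2)[:2]-s['eef_pos'][:2]))
E
```

```text
[ 459.33496783 -129.88939674   22.        ] [ 471.84040953 -155.84017777   22.        ] yaw 25.728987679749437
[([305, 279, 40, 41, 1599], [324.5, 299.5])]
reels [ 481.39614883 -175.78314978   36.        ] [ 507.0808621  -227.19454799   36.        ] [ 494.23850546 -201.48884888   36.        ] yaw 26.546337873326706
grip [ 494.06416074 -201.95799711] tool [-0.22599973 -1.4223471 ] reelmid tool [ 0.1216395  -1.06228723]
```

Request:
{"name": "arm_command", "arguments": {
  "series": [100,0,-0.1,3.5,-0.5,100,0,-0.1,7,-0.5,100,0,-0.1,10,-0.5,100,0,-0.1,12.5,-0.5,100,0,-0.1,13.7,-0.5]
}}

```text
clock: 5.03
eef_pos: [492.8, -200.8, 6.6]
tool_rot: [-3.137, -0.004, 2.027]
force: [-0.9, -0.1, -0.4]
width: 85.3
gripper_force: 0.0
```

Request:
{"name": "arm_command", "arguments": {
  "series": [60,0,0,0,0,50,0,0,0,0,45,0,0,0,0,40,0,0,0,0,36,0,0,0,0]
}}

```text
clock: 5.45
eef_pos: [496.5, -201.9, 11.4]
tool_rot: [3.14, 0.002, 2.027]
force: [0.5, -0.2, -0.1]
width: 30.6
gripper_force: 0.0
```

```bash
python3 - <<'E'
from h import *
p,d,m,s=snap('wrist','wrist5'); print(s['eef_pos'],np.degrees(s['tool_rot']),s['width'],s['force'])
cv2.imwrite('pics/c5.png',cv2.resize(np.ascontiguousarray(p[80:380,120:520,::-1]),(800,600)))
E
```

```text
[ 496.46097815 -201.85958882   11.42233119] [1.79915159e+02 8.72112939e-02 1.16131872e+02] 30.61663027198755 [ 0.45866316 -0.23761105 -0.1441416 ]
```

View pics/c5.png

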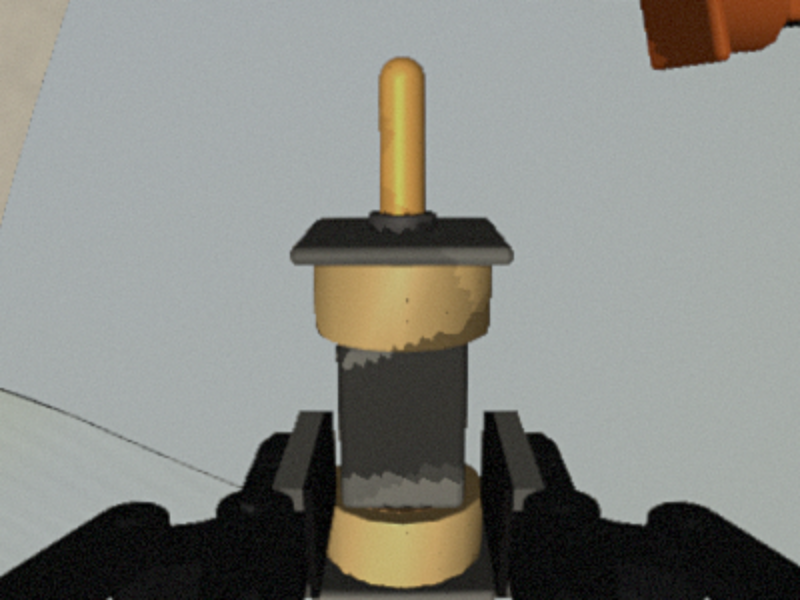

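The pads straddle the block, which is centred between them with a small gap each side. Closing now.

Request:
{"name": "arm_command", "arguments": {
  "series": [36,0,0,0,0,36,0,0,0,0,36,0,0,0,0,30,0,0,0,0,25,0,0,0,0]
}}

```text
clock: 5.92
eef_pos: [495.7, -201.5, 10.3]
tool_rot: [3.142, 0.0, 2.027]
force: [0.2, -0.8, -0.1]
width: 21.6
gripper_force: 0.0
```

Request:
{"name": "arm_command", "arguments": {
  "series": [15,0,0,0,0,10,0,0,0,0,0,0,0,0,0,0,0,0,0,0,0,0,0,0,0]
}}

```text
clock: 6.33
eef_pos: [495.6, -201.4, 10.3]
tool_rot: [-3.142, -0.0, 2.027]
force: [0.5, 0.1, -0.5]
width: -0.0
gripper_force: 0.0
```

The fingers closed on nothing with no force. The pad depths earlier read about 47 mm, so I'll check where the fingertips really are relative to the reported TCP.

```bash
python3 - <<'E'
from h import *
s=monitor.read_state(); T=s['eef_pos']; print(T,s['tool_rot'])
tiles=[]
for n in('side','scene','wrist'):
    p,d,m,_=snap(n,n+'6'); im=cv2.cvtColor(p,cv2.COLOR_RGB2BGR); 
    if n=='wrist': tiles.append(im[130:330,190:456]); continue
    for dz,col in((0,(0,0,255)),(19,(0,255,0)),(40,(255,0,0))):
        c=np.array(m['R'])@(T+[0,0,dz])+m['t']; q=np.array(m['mtx'])@c; q=q/q[2]; print(n,dz,q[:2].round(1)); im[int(q[1]+.5),int(q[0]+.5)]=col
    x,y=(320,165) if n=='side' else (340,190); tiles.append(im[y:y+90,x:x+120])
tiles=[cv2.resize(t,(400,300),interpolation=cv2.INTER_NEAREST) for t in tiles]
cv2.imwrite('pics/c6.png',np.vstack([np.hstack(tiles[:2]),np.hstack([tiles[2],tiles[2]*0])]))
z=np.load('pics/wrist6.npz')
for u in(314,318,330,334):
    print(u,[ (v,)+tuple((lambda o,r:(o+r*z['d'][v,u]/(z['R'][2]@r)).round(0))(*ray('wrist6',u,v))) for v in range(270,330,8)])
E
```

```text
[ 495.62768959 -201.4284111    10.26567675] [-3.14153591e+00 -7.96204812e-05  2.02725730e+00]
side 0 [351.5 222.7]
side 19 [351.8 215.7]
side 40 [352.  207.8]
scene 0 [383.3 243.5]
scene 19 [383.8 236.4]
scene 40 [384.5 228.5]
314 [(270, np.float64(485.0), np.float64(-191.0), np.float64(37.0)), (278, np.float64(487.0), np.float64(-194.0), np.float64(37.0)), (286, np.float64(487.0), np.float64(-193.0), np.float64(47.0)), (294, np.float64(487.0), np.float64(-193.0), np.float64(55.0)), (302, np.float64(488.0), np.float64(-194.0), np.float64(61.0)), (310, np.float64(487.0), np.float64(-193.0), np.float64(70.0)), (318, np.float64(488.0), np.float64(-193.0), np.float64(75.0)), (326, np.float64(488.0), np.float64(-194.0), np.float64(78.0))]
318 [(270, np.float64(487.0), np.float64(-190.0), np.float64(38.0)), (278, np.float64(489.0), np.float64(-194.0), np.float64(35.0)), (286, np.float64(488.0), np.float64(-193.0), np.float64(47.0)), (294, np.float64(489.0), np.float64(-193.0), np.float64(54.0)), (302, np.float64(489.0), np.float64(-193.0), np.float64(61.0)), (310, np.float64(489.0), np.flo
[... 494 characters left out ...]
.float64(492.0), np.float64(-190.0), np.float64(69.0)), (318, np.float64(492.0), np.float64(-191.0), np.float64(74.0)), (326, np.float64(493.0), np.float64(-192.0), np.float64(78.0))]
334 [(270, np.float64(493.0), np.float64(-187.0), np.float64(36.0)), (278, np.float64(495.0), np.float64(-190.0), np.float64(36.0)), (286, np.float64(494.0), np.float64(-190.0), np.float64(46.0)), (294, np.float64(494.0), np.float64(-190.0), np.float64(54.0)), (302, np.float64(494.0), np.float64(-190.0), np.float64(62.0)), (310, np.float64(493.0), np.float64(-190.0), np.float64(69.0)), (318, np.float64(494.0), np.float64(-190.0), np.float64(74.0)), (326, np.float64(494.0), np.float64(-191.0), np.float64(78.0))]
```

View pics/c6.png

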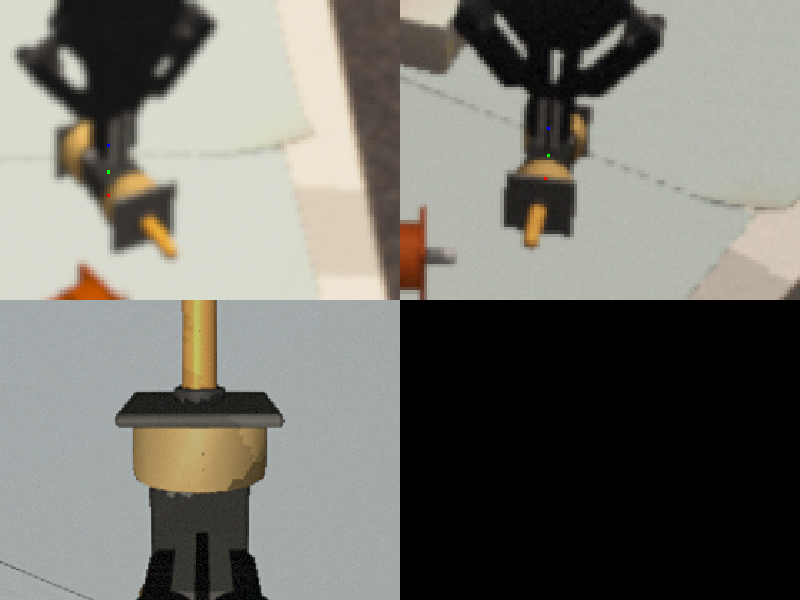

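The wrist depth puts the real fingertips at z≈41 while the TCP reads 10. The tip is therefore about 30 mm behind the reported TCP, which also matches the first failed attempt, when the fingers pressed on the block top at z=36. I'll open here, go down another 35 mm, and close.

Request:
{"name": "arm_command", "arguments": {
  "series": [100,0,0,0,0,100,0,0,0,0,100,0,0,0,0,100,0,0,0,0,100,0,0,0,0]
}}

```text
clock: 6.9
eef_pos: [495.7, -201.5, 10.3]
tool_rot: [3.142, 0.0, 2.027]
force: [0.4, 0.2, -0.2]
width: 60.3
gripper_force: 0.0
```

Request:
{"name": "arm_command", "arguments": {
  "series": [100,0,0,0.8,0,100,0,0,1.6,0,100,0,0,2.3,0,100,0,0,2.9,0,100,0,0,3.4,0]
}}

```text
clock: 7.32
eef_pos: [495.1, -201.2, -24.9]
tool_rot: [-3.141, -0.001, 2.027]
force: [-0.5, -0.1, 1.0]
width: 85.7
gripper_force: 0.0
```

Request:
{"name": "arm_command", "arguments": {
  "series": [50,0,0,0,0,45,0,0,0,0,40,0,0,0,0,30,0,0,0,0,20,0,0,0,0]
}}

```text
clock: 7.73
eef_pos: [495.9, -201.6, -23.2]
tool_rot: [3.141, 0.001, 2.027]
force: [0.5, -0.3, 3.4]
width: 27.2
gripper_force: 59.1
```

Request:
{"name": "arm_command", "arguments": {
  "series": [10,0,0,0,0,0,0,0,0,0,0,0,0,0,0,0,0,0,0,0,0,0,0,0,0]
}}

```text
clock: 8.15
eef_pos: [496.0, -201.6, -23.2]
tool_rot: [3.141, 0.001, 2.027]
force: [0.1, -0.3, 5.2]
width: 27.1
gripper_force: 59.6
```

Gripped at 27 mm and 60 N. Lifting.

Request:
{"name": "arm_command", "arguments": {
  "series": [0,0,0,-1,0,0,0,0,-3,0,0,0,0,-6,0,0,0,0,-9,0,0,0,0,-12,0]
}}

```text
clock: 8.57
eef_pos: [494.8, -201.1, 97.6]
tool_rot: [-3.141, -0.001, 2.028]
force: [1.1, -0.3, -1.9]
width: 27.0
gripper_force: 59.3
```

Request:
{"name": "arm_command", "arguments": {
  "series": [0,0,0,-2,0,0,0,0,-3,0,0,0,0,-4,0,0,0,0,-4,0,0,0,0,-4,0]
}}

```text
clock: 8.98
eef_pos: [495.1, -201.4, 135.8]
tool_rot: [-3.141, -0.001, 2.027]
force: [0.0, 0.6, -2.8]
width: 26.9
gripper_force: 59.3
```

```bash
python3 - <<'E'
from h import *
p,d,m,s=snap('wrist','wrist7'); z=np.load('pics/wrist7.npz'); print(s['eef_pos'],np.degrees(s['tool_rot']),s['width'],s['force'],s['gripper_force'],s['clock'])
M=mask('wrist7',(10,100,60),(28,255,255),(230,60,420,400)); 
for c in comps('wrist7',(230,60,420,400)): print(c)
T=s['eef_pos']
def loc(u,v):
    o,r=ray('wrist7',u,v); X=o+r*z['d'][v,u]/(z['R'][2]@r)-T; return totool(s,X).round(1).tolist()+[round(X[2],1)]
n,l,st,c=cv2.connectedComponentsWithStats(M); i=1+np.argmax(np.where((abs(c[1:,0]-324)<20)&(c[1:,1]<200),st[1:,4],0))
for b in (i,):
    ys,xs=np.nonzero(l==i)
    for v in range(ys.min()+2,ys.max(),8): print(v,loc(int(np.median(xs[ys==v])),v))
E
```

```text
[ 495.12235075 -201.42406173  135.76585613] [-1.79957751e+02 -3.63318632e-02  1.16143150e+02] 26.948887131891645 [ 0.03015682  0.59880837 -2.8099084 ] 59.251484870910645 8.9833
([392, 65, 28, 59, 1143], [407.8, 93.6])
([309, 102, 30, 101, 2704], [323.5, 153.5])
([269, 237, 110, 54, 5374], [323.3, 261.6])
([277, 372, 94, 28, 1794], [323.4, 388.7])
104 [79.9, -0.5, np.float64(48.8)]
112 [77.0, -0.5, np.float64(51.0)]
120 [74.4, -0.2, np.float64(50.7)]
128 [71.8, -0.2, np.float64(50.9)]
136 [69.1, 0.1, np.float64(50.0)]
144 [66.5, -0.5, np.float64(50.6)]
152 [63.8, -0.5, np.float64(50.1)]
160 [61.2, -0.5, np.float64(50.6)]
168 [58.7, -0.5, np.float64(52.6)]
176 [55.9, -0.5, np.float64(50.9)]
184 [53.3, -0.5, np.float64(50.9)]
192 [50.5, -0.5, np.float64(50.6)]
200 [47.8, -0.5, np.float64(50.6)]
```

Request:
{"name": "arm_command", "arguments": {
  "series": [0,1.5,0.3,0,1.5,0,4,0.8,0,3,0,7,1.4,0,5,0,10,2,0,7,0,13,2.5,0,9]
}}

```text
clock: 9.45
eef_pos: [459.4, -72.4, 134.9]
tool_rot: [-3.139, -0.002, 1.868]
force: [0.4, 0.5, -2.5]
width: 27.1
gripper_force: 59.3
```

Request:
{"name": "arm_command", "arguments": {
  "series": [0,3,0.1,0,2,0,6,0.2,0,4,0,8,0.3,0,6,0,9.5,0.4,0,8,0,9.5,0.4,0,8]
}}

```text
clock: 9.87
eef_pos: [434.9, 21.9, 135.3]
tool_rot: [-3.139, -0.002, 1.735]
force: [-0.5, -0.1, -2.4]
width: 27.0
gripper_force: 59.3
```

```bash
python3 - <<'E'
from h import *
p,d,m,s=snap('wrist','wrist8'); print(s['eef_pos'],np.degrees(s['tool_rot']),s['width'],s['force'],s['qpos'])
E
```

```text
[434.88840211  21.88076249 135.34190775] [-1.79857101e+02 -1.09738973e-01  9.94345861e+01] 27.02850855205409 [-0.53476657 -0.13251633 -2.40170941] [ 0.11630429  0.45278549 -0.3150849   2.15210029  0.24912596  0.5729549
 -0.21509181]
```

View pics/wrist8.png

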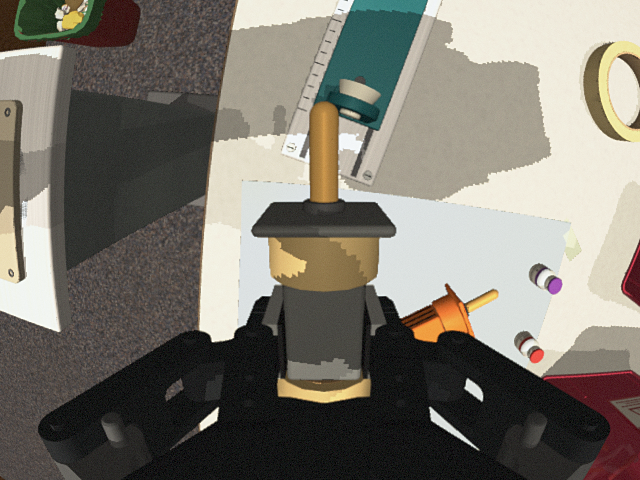

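In the wrist view the near cheek and cup are at (352,100), with the rail beyond; the far cheek is out of frame. I'll move forward, sideways and up to see both.

Request:
{"name": "arm_command", "arguments": {
  "series": [0,1.5,-0.8,-0.8,0,0,3,-1.8,-1.8,0,0,5,-2.8,-2.8,0,0,6.5,-3.8,-3.8,0,0,7.5,-4,-4,0]
}}

```text
clock: 10.33
eef_pos: [383.9, 85.8, 176.7]
tool_rot: [-3.141, 0.001, 1.731]
force: [-1.2, 0.4, -2.5]
width: 27.3
gripper_force: 59.4
```

Request:
{"name": "arm_command", "arguments": {
  "series": [0,0,0,0,0,0,0,0,0,0,0,0,0,0,0,0,0,0,0,0,0,0,0,0,0]
}}

```text
clock: 10.75
eef_pos: [385.4, 85.0, 175.8]
tool_rot: [-3.141, 0.0, 1.729]
force: [0.6, -0.1, -2.0]
width: 26.8
gripper_force: 59.4
```

```bash
python3 - <<'E'
from h import *
p,d,m,s=snap('wrist','wrist9'); print(s['eef_pos'],np.degrees(s['tool_rot']),s['width'],s['force'])
E
```

```text
[385.42796045  84.98472139 175.81559416] [-1.79945739e+02  1.37905156e-02  9.90542069e+01] 26.791495511437088 [ 0.6315168  -0.13554698 -1.97454615]
```

View pics/wrist9.png

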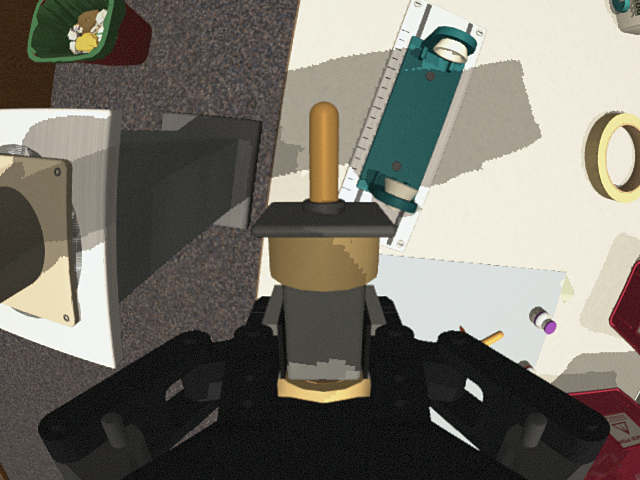

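Both cheeks are visible: the far one near (450,40), the near one near (395,200), each with its white cup facing inward. Measuring now.

```bash
cat > hold.py <<'E'
from h import *
f='wrist9'; z=np.load('pics/'+f+'.npz'); K,R,t,d,p=[z[k] for k in('K','R','t','d','p')]
v,u=np.mgrid[:480,:640]; x=(u-K[0,2])/K[0,0]; y=(v-K[1,2])/K[1,1]; r=np.hypot(x,y)+1e-9
c=np.stack([x/r*np.tan(r)*d,y/r*np.tan(r)*d,d],-1); X=(c-t)@R
hs=cv2.cvtColor(p,cv2.COLOR_RGB2HSV)
box=np.zeros((480,640),bool); box[15:225,340:490]=1
teal=box&(hs[...,0]>75)&(hs[...,0]<100)&(hs[...,1]>100)
P=X[teal]; low=P[(P[:,2]>8)&(P[:,2]<24)]; q=cv2.minAreaRect(low[:,:2].astype(np.float32)); print('plate',q,np.median(low[:,2]))
# rail: white points z 4..12
w=box&(hs[...,1]<60)&(hs[...,2]>120)&(X[...,2]>5)&(X[...,2]<11)
k=np.zeros((480,640),bool);k[0:250,335:490]=1
q2=cv2.minAreaRect(X[k&(X[...,2]>5)&(X[...,2]<22)&(X[...,0]>380)][:,:2].astype(np.float32)); print('rail',q2)
up=P[(P[:,2]>40)&(P[:,2]<85)]
pts=up.astype(np.float32); _,l,ce=cv2.kmeans(np.ascontiguousarray(pts[:,:2]),2,None,(3,50,.1),5,2)
print('cheeks',ce,[np.percentile(pts[l[:,0]==i][:,2],98) for i in(0,1)])
cs=[]
for i in(0,1):
    qq=pts[(l[:,0]==i)]; qq=qq[qq[:,2]>60]; rr=cv2.minAreaRect(np.ascontiguousarray(qq[:,:2])); print('cheek',i,rr); 
wc=box&(hs[...,1]<90)&(X[...,2]>30)&(X[...,2]<80); W=X[wc]; _,l,ce=cv2.kmeans(np.ascontiguousarray(W[:,:2].astype(np.float32)),2,None,(3,50,.1),5,2)
for i in(0,1):
    qq=W[l[:,0]==i]; print('cup',len(qq),cv2.minAreaRect(np.ascontiguousarray(qq[:,:2].astype(np.float32))),qq[:,2].min(),qq[:,2].max(),np.median(qq,0))
np.save('pics/X9.npy',X)
E
python3 hold.py
```

```text
plate ((451.032470703125, 182.76065063476562), (151.7558135986328, 55.00067901611328), 79.27638244628906) 14.446807330795309
rail ((450.923583984375, 181.82803344726562), (240.1502227783203, 81.08478546142578), 79.43993377685547)
cheeks [[459.4879  251.14432]
 [433.69836 115.07138]] [np.float32(78.84079), np.float32(78.978386)]
cheek 0 ((462.98040771484375, 251.91065979003906), (8.287785530090332, 33.66117477416992), 79.36180877685547)
cheek 1 ((437.2705078125, 114.27666473388672), (7.685252666473389, 33.02263641357422), 78.82457733154297)
cup 699 ((462.7394104003906, 247.24365234375), (19.057323455810547, 35.72867965698242), 79.69178771972656) 30.647625055702584 78.50040241752963 [461.86456426 242.44273182  66.42869477]
cup 568 ((437.7068786621094, 117.32040405273438), (21.553110122680664, 34.15824508666992), 79.41153717041016) 32.28476623890756 78.9597606847666 [437.26113657 122.35952372  70.6386612 ]
```

The holder is well measured: yoke centre about (450.6, 183.0), axis at 79.4°, cheek tops at 79 mm. The tool cannot pitch, so I'll do the loading by yaw:
1. Put the plunger in the far cup at 25°.
2. Compress it.
3. Swing the pin end in horizontally.

Request:
{"name": "arm_command", "arguments": {
  "series": [0,0.7,1.5,0,-1,0,2,4,0,-2.5,0,3.5,7,0,-4,0,4.5,9.5,0,-5.3,0,5,10.3,0,-5.3]
}}

```text
clock: 11.22
eef_pos: [483.3, 154.0, 176.3]
tool_rot: [3.137, -0.002, 1.824]
force: [0.8, 0.5, -2.6]
width: 27.1
gripper_force: 59.5
```

Request:
{"name": "arm_command", "arguments": {
  "series": [0,0,0,1,0,0,0,0,3,0,0,0,0,5,0,0,0,0,7,0,0,0,0,8,0]
}}

```text
clock: 11.63
eef_pos: [475.8, 149.4, 93.6]
tool_rot: [-3.136, 0.001, 1.822]
force: [0.2, 0.7, -1.9]
width: 26.9
gripper_force: 59.6
```

Request:
{"name": "arm_command", "arguments": {
  "series": [0,0,0,0,0,0,0,0,0,0,0,0,0,0,0,0,0,0,0,0,0,0,0,0,0]
}}

```text
clock: 12.05
eef_pos: [479.6, 151.8, 97.3]
tool_rot: [3.14, -0.0, 1.823]
force: [0.4, 0.4, -2.2]
width: 27.1
gripper_force: 59.6
```

```bash
cat > rel.py <<'E'
from h import *
C=np.array([450.6,183.0]);A=np.radians(79.4);h=np.array([np.cos(A),np.sin(A)]);n=np.array([h[1],-h[0]])
def rel(s):
    a=s['tool_rot'][2]; sx=np.array([np.cos(a),np.sin(a)]); sy=np.array([sx[1],-sx[0]])
    g=s['eef_pos'][:2]-.4*sy; f=lambda q:[((q-C)@h).round(1),((q-C)@n).round(1)]
    F=s['force'][:2]; print('clk',s['clock'],'theta',np.degrees(a-A).round(2),'grip',f(g),'freetip',f(g+80.5*sx),'pin',f(g-59.5*sx),'axis z',(s['eef_pos'][2]+45.6).round(1),'F h/n/z',(F@h).round(1),(F@n).round(1),s['force'][2].round(1),'w',s['width'].round(1))
def goal(s,al,la,th,z=None,d=80.5):
    """tool move so tip point d ahead of grip sits at (al,la) in holder at angle th"""
    a=A+np.radians(th); sx=np.array([np.cos(a),np.sin(a)]); sy=np.array([sx[1],-sx[0]])
    g=C+al*h+la*n-d*sx+.4*sy; print('move xy mm',totool(s,g-s['eef_pos'][:2]).round(1),'roll',(-(th-np.degrees(s['tool_rot'][2]-A))).round(2),'dz',None if z is None else round(s['eef_pos'][2]-(z-45.6),1))
if __name__=='__main__':
    s=monitor.read_state(); rel(s)
    import sys
    if len(sys.argv)>1: goal(s,*map(float,sys.argv[1:]))
E
python3 rel.py 46 0 25 60.5
```

```text
Traceback (most recent call last):
  File "rel.py", line 12, in <module>
    s=monitor.read_state(); rel(s)
                            ~~~^^^
  File "rel.py", line 6, in rel
    F=s['force'][:2]; print('clk',s['clock'],'theta',np.degrees(a-A).round(2),'grip',f(g),'freetip',f(g+80.5*sx),'pin',f(g-59.5*sx),'axis z',(s['eef_pos'][2]+45.6).round(1),'F h/n/z',(F@h).round(1),(F@n).round(1),s['force'][2].round(1),'w',s['width'].round(1))
                                                                                                                                                                                                                                                ^^^^^^^^^^^^^^^^
AttributeError: 'float' object has no attribute 'round'
```

```bash
sed -i "s/s\['width'\].round(1)/round(s['width'],1)/" rel.py; python3 rel.py 46 0 25 60.5
```

```text
clk 12.05 theta 25.04 grip [np.float64(-25.5), np.float64(33.9)] freetip [np.float64(47.4), np.float64(-0.2)] pin [np.float64(-79.4), np.float64(59.1)] axis z 142.9 F h/n/z 0.4 0.3 -2.2 w 27.1
move xy mm [-1.4 -0.5] roll 0.04 dz 82.4
```

Request:
{"name": "arm_command", "arguments": {
  "series": [0,-0.1,0,0.8,0,0,-0.1,0,2,0,0,-0.1,0,3.5,0,0,-0.1,0,5,0,0,-0.1,0,6,0]
}}

```text
clock: 12.47
eef_pos: [478.8, 150.4, 35.1]
tool_rot: [-3.141, 0.0, 1.823]
force: [-1.0, -0.0, -1.9]
width: 27.1
gripper_force: 59.6
```

Request:
{"name": "arm_command", "arguments": {
  "series": [0,0,0,0.8,0,0,0,0,1.4,0,0,0,0,1.8,0,0,0,0,2.1,0,0,0,0,2.2,0]
}}

```text
clock: 12.88
eef_pos: [479.3, 150.8, 14.2]
tool_rot: [3.141, -0.0, 1.823]
force: [0.4, 0.3, -3.0]
width: 27.2
gripper_force: 59.6
```

Request:
{"name": "arm_command", "arguments": {
  "series": [0,0,0,0,0,0,0,0,0,0,0,0,0,0,0,0,0,0,0,0,0,0,0,0,0]
}}

```text
clock: 13.3
eef_pos: [479.4, 150.7, 14.6]
tool_rot: [3.141, -0.0, 1.823]
force: [-0.2, 0.3, -1.4]
width: 27.4
gripper_force: 59.6
```

```bash
python3 rel.py 62 0 25 60.5
```

```text
clk 13.3 theta 25.05 grip [np.float64(-26.6), np.float64(33.9)] freetip [np.float64(46.3), np.float64(-0.2)] pin [np.float64(-80.5), np.float64(59.1)] axis z 60.2 F h/n/z 0.3 -0.3 -1.4 w 27.4
move xy mm [14.1  6.8] roll 0.05 dz -0.3
```

Request:
{"name": "arm_command", "arguments": {
  "series": [0,0.2,0.1,0,0,0,0.5,0.25,0,0,0,0.8,0.4,0,0,0,1.1,0.55,0,0,0,1.4,0.7,0,0]
}}

```text
clock: 13.72
eef_pos: [482.6, 166.6, 14.3]
tool_rot: [3.141, -0.0, 1.823]
force: [-0.5, -0.4, -1.9]
width: 27.3
gripper_force: 59.6
```

```bash
python3 - <<'E'
from rel import *
s=monitor.read_state(); rel(s)
# tip vs far cup height/lateral, from side & scene depth
for n_ in('side','scene'):
    p,d,m,_=snap(n_,n_+'10'); K,R,t=map(np.array,(m['mtx'],m['R'],m['t'])); v,u=np.mgrid[:480,:640]
    X=(np.stack([(u-K[0,2])/K[0,0]*d,(v-K[1,2])/K[1,1]*d,d],-1)-t)@R
    hs=cv2.cvtColor(p,cv2.COLOR_RGB2HSV); al=(X[...,:2]-C)@h; la=(X[...,:2]-C)@n
    B=(hs[...,0]>9)&(hs[...,0]<28)&(hs[...,1]>110)&(al>20)&(al<75)&(abs(la)<45)&(X[...,2]>40)&(X[...,2]<90)
    W=(hs[...,1]<80)&(hs[...,2]>90)&(al>50)&(al<72)&(abs(la)<25)&(X[...,2]>35)&(X[...,2]<85)
    f=lambda M:[len(al[M]),np.percentile(al[M],[2,50,98]).round(1),np.percentile(la[M],[2,50,98]).round(1),np.percentile(X[...,2][M],[2,50,98]).round(1)] if M.sum() else 0
    print(n_,'brass',f(B),'cup',f(W))
E
```

```text
clk 13.7167 theta 25.07 grip [np.float64(-10.4), np.float64(34.1)] freetip [np.float64(62.5), np.float64(-0.0)] pin [np.float64(-64.3), np.float64(59.3)] axis z 59.9 F h/n/z -0.5 -0.5 -1.9 w 27.3
side brass [179, array([20.5, 31.8, 50.7]), array([ 2.6, 13.4, 36.8]), array([51.9, 65.7, 81. ])] cup [105, array([58.5, 61.4, 69.2]), array([-14.8,  -1.9,  11.9]), array([61.9, 72.7, 78.4])]
scene brass [160, array([20.3, 37.5, 53.4]), array([ 0.4,  9.9, 31.4]), array([51.8, 65.3, 82.5])] cup [140, array([56.8, 61.2, 67.3]), array([-13.4,  -6.5,  10.1]), array([58.7, 71.2, 77.8])]
```

```bash
python3 - <<'E'
from rel import *
s=monitor.read_state(); rel(s)
for dd in(80.5,74.5,60.5): goal(s,66.5,0,25,60.3,dd)
E
```

```text
clk 13.8167 theta 25.12 grip [np.float64(-9.8), np.float64(34.1)] freetip [np.float64(63.1), np.float64(-0.1)] pin [np.float64(-63.7), np.float64(59.4)] axis z 60.0 F h/n/z 0.6 0.5 -1.2 w 27.6
move xy mm [3.1 1.4] roll 0.12 dz -0.3
move xy mm [9.1 1.4] roll 0.12 dz -0.3
move xy mm [23.1  1.4] roll 0.12 dz -0.3
```

Request:
{"name": "arm_command", "arguments": {
  "series": [0,0.15,0.08,0,0,0,0.3,0.14,0,0,0,0.5,0.14,0,0,0,0.7,0.14,0,0,0,0.9,0.14,0,0]
}}

```text
clock: 14.23
eef_pos: [481.6, 173.7, 14.3]
tool_rot: [-3.141, 0.002, 1.822]
force: [1.6, -4.0, -2.3]
width: 26.9
gripper_force: 59.6
```

```bash
python3 rel.py 66.5 0 25 60.3 60.5
```

```text
clk 14.2333 theta 24.98 grip [np.float64(-3.6), np.float64(31.8)] freetip [np.float64(69.4), np.float64(-2.2)] pin [np.float64(-57.5), np.float64(57.0)] axis z 59.9 F h/n/z -3.7 2.3 -2.3 w 26.9
move xy mm [16.5  0.8] roll -0.02 dz -0.4
```

Contact is felt at the expected place: 4.3 N at about 3 mm of compression. I'll compress on slowly.

Request:
{"name": "arm_command", "arguments": {
  "series": [0,0.15,0,0,0,0,0.3,0,0,0,0,0.45,0,0,0,0,0.6,0,0,0,0,0.75,0,0,0]
}}

```text
clock: 14.65
eef_pos: [479.9, 179.8, 14.2]
tool_rot: [-3.14, 0.003, 1.821]
force: [2.3, -7.5, -2.0]
width: 27.1
gripper_force: 59.6
```

```bash
python3 rel.py 66.5 0 25 60.3 60.5
```

```text
clk 14.65 theta 24.94 grip [np.float64(2.1), np.float64(29.0)] freetip [np.float64(75.1), np.float64(-4.9)] pin [np.float64(-51.9), np.float64(54.1)] axis z 59.8 F h/n/z -7.0 3.7 -2.0 w 27.1
move xy mm [10.1  0.9] roll -0.06 dz -0.5
```

Request:
{"name": "arm_command", "arguments": {
  "series": [0,0.2,0,0,0,0,0.4,0,0,0,0,0.6,0,0,0,0,0.8,0.05,0,0,0,1,0.05,0,0]
}}

```text
clock: 15.07
eef_pos: [477.2, 186.9, 14.0]
tool_rot: [-3.137, 0.006, 1.82]
force: [2.3, -12.5, -0.7]
width: 27.3
gripper_force: 59.7
```

```bash
python3 rel.py 66.5 0 20 60.5 60.5
```

```text
clk 15.0667 theta 24.87 grip [np.float64(8.6), np.float64(25.0)] freetip [np.float64(81.6), np.float64(-8.8)] pin [np.float64(-45.4), np.float64(50.0)] axis z 59.6 F h/n/z -11.9 4.6 -0.7 w 27.3
move xy mm [ 2.8 -3.5] roll 4.87 dz -0.9
```

The spring is at about 18 mm. Now I'll work out the swing about the seated tip.

```bash
cat > sw.py <<'E'
from rel import *
import sys
s=monitor.read_state(); rel(s)
d=float(sys.argv[1])
for th in map(float,sys.argv[2:]): print(th,end=' '); goal(s,66.5,0,th,60.5,d)
E
python3 sw.py 60.5 23 20.5 18 15 12
```

```text
clk 15.0667 theta 24.87 grip [np.float64(8.6), np.float64(25.0)] freetip [np.float64(81.6), np.float64(-8.8)] pin [np.float64(-45.4), np.float64(50.0)] axis z 59.6 F h/n/z -11.9 4.6 -0.7 w 27.3
23.0 move xy mm [ 2.6 -0.3] roll 1.87 dz -0.9
20.5 move xy mm [ 2.7 -2.9] roll 4.37 dz -0.9
18.0 move xy mm [ 3.  -5.6] roll 6.87 dz -0.9
15.0 move xy mm [ 3.4 -8.7] roll 9.87 dz -0.9
12.0 move xy mm [  4.  -11.8] roll 12.87 dz -0.9
```

Request:
{"name": "arm_command", "arguments": {
  "series": [0,0.15,-0.05,-0.05,1.9,0,0.2,-0.3,-0.05,4.4,0,0.25,-0.55,-0.05,6.9,0,0.3,-0.85,-0.05,9.9,0,0.35,-1.2,-0.05,12.9]
}}

```text
clock: 15.48
eef_pos: [462.6, 186.2, 14.1]
tool_rot: [-3.135, 0.009, 1.592]
force: [-0.5, -11.7, -1.4]
width: 27.0
gripper_force: 59.8
```

```bash
python3 sw.py 60.5 12 10 8 6 4 2 0
```

```text
clk 15.4833 theta 11.8 grip [np.float64(5.2), np.float64(10.8)] freetip [np.float64(84.0), np.float64(-5.6)] pin [np.float64(-53.0), np.float64(23.0)] axis z 59.7 F h/n/z -11.6 1.7 -1.4 w 27.0
12.0 move xy mm [1.7 2.1] roll -0.2 dz -0.8
10.0 move xy mm [1.7 0. ] roll 1.8 dz -0.8
8.0 move xy mm [ 1.8 -2.1] roll 3.8 dz -0.8
6.0 move xy mm [ 1.9 -4.2] roll 5.8 dz -0.8
4.0 move xy mm [ 2.2 -6.3] roll 7.8 dz -0.8
2.0 move xy mm [ 2.5 -8.4] roll 9.8 dz -0.8
0.0 move xy mm [  2.9 -10.5] roll 11.8 dz -0.8
```

Request:
{"name": "arm_command", "arguments": {
  "series": [0,0.15,0.1,-0.05,0.5,0,0.2,0,-0.05,1.8,0,0.24,-0.1,-0.08,2.8,0,0.24,-0.2,-0.08,3.8,0,0.24,-0.3,-0.08,4.8]
}}

```text
clock: 15.9
eef_pos: [457.8, 187.7, 14.5]
tool_rot: [-3.133, 0.011, 1.51]
force: [-2.6, -13.9, -1.4]
width: 27.2
gripper_force: 59.7
```

```bash
python3 sw.py 60 8 6 4 2 0
```

```text
clk 15.9 theta 7.13 grip [np.float64(5.9), np.float64(5.8)] freetip [np.float64(85.8), np.float64(-4.2)] pin [np.float64(-53.1), np.float64(13.2)] axis z 60.1 F h/n/z -14.2 -0.0 -1.4 w 27.2
8.0 move xy mm [0.9 2.7] roll -0.87 dz -0.4
6.0 move xy mm [0.8 0.6] roll 1.13 dz -0.4
4.0 move xy mm [ 0.9 -1.5] roll 3.13 dz -0.4
2.0 move xy mm [ 1.  -3.6] roll 5.13 dz -0.4
0.0 move xy mm [ 1.3 -5.7] roll 7.13 dz -0.4
```

Request:
{"name": "arm_command", "arguments": {
  "series": [0,0,0.05,0,1,0,0.01,-0.1,0,2.6,0,0.02,-0.25,0,4.1,0,0.04,-0.4,0,5.6,0,0.06,-0.55,0,7.1]
}}

```text
clock: 16.32
eef_pos: [450.5, 188.8, 14.3]
tool_rot: [-3.132, 0.013, 1.387]
force: [-5.7, -13.4, -0.4]
width: 27.1
gripper_force: 59.8
```

```bash
python3 sw.py 60.5 0; python3 sw.py 64 0;python3 sw.py 73.5 0
```

```text
clk 16.3167 theta 0.07 grip [np.float64(5.7), np.float64(-1.6)] freetip [np.float64(86.2), np.float64(-1.7)] pin [np.float64(-53.8), np.float64(-1.5)] axis z 59.9 F h/n/z -14.2 -3.2 -0.4 w 27.1
0.0 move xy mm [0.3 1.6] roll 0.07 dz -0.6
clk 16.3167 theta 0.07 grip [np.float64(5.7), np.float64(-1.6)] freetip [np.float64(86.2), np.float64(-1.7)] pin [np.float64(-53.8), np.float64(-1.5)] axis z 59.9 F h/n/z -14.2 -3.2 -0.4 w 27.1
0.0 move xy mm [-3.2  1.6] roll 0.07 dz -0.6
clk 16.3167 theta 0.07 grip [np.float64(5.7), np.float64(-1.6)] freetip [np.float64(86.2), np.float64(-1.7)] pin [np.float64(-53.8), np.float64(-1.5)] axis z 59.9 F h/n/z -14.2 -3.2 -0.4 w 27.1
0.0 move xy mm [-12.7   1.6] roll 0.07 dz -0.6
```

Aligned between the cups. Correcting 1.5 mm sideways, then letting out slowly.

Request:
{"name": "arm_command", "arguments": {
  "series": [0,0,0.08,0,0,0,0,0.15,-0.03,0,0,-0.1,0.15,-0.03,0,0,-0.2,0.15,-0.03,0,0,-0.3,0.15,-0.03,0]
}}

```text
clock: 16.73
eef_pos: [450.5, 186.2, 14.5]
tool_rot: [-3.13, 0.013, 1.39]
force: [-6.6, -10.5, -0.8]
width: 26.9
gripper_force: 59.8
```

Request:
{"name": "arm_command", "arguments": {
  "series": [0,-0.1,0,0,0,0,-0.2,0,0,0,0,-0.3,0,0,0,0,-0.4,0,0,0,0,-0.4,0,0,0]
}}

```text
clock: 17.15
eef_pos: [450.6, 183.2, 14.6]
tool_rot: [-3.132, 0.011, 1.39]
force: [-5.9, -9.9, -3.6]
width: 27.2
gripper_force: 59.7
```

```bash
python3 sw.py 73.5 0
```

```text
clk 17.15 theta 0.23 grip [np.float64(0.2), np.float64(-0.4)] freetip [np.float64(80.7), np.float64(-0.7)] pin [np.float64(-59.3), np.float64(-0.2)] axis z 60.2 F h/n/z -10.8 -3.9 -3.6 w 27.2
0.0 move xy mm [-7.2  0.4] roll 0.23 dz -0.3
```

Request:
{"name": "arm_command", "arguments": {
  "series": [0,-0.1,0,0,0,0,-0.2,0,0,0,0,-0.3,0,0,0,0,-0.4,0,0,0,0,-0.4,0,0,0]
}}

```text
clock: 17.57
eef_pos: [450.7, 180.2, 14.7]
tool_rot: [-3.133, 0.009, 1.39]
force: [-4.9, -8.1, -4.0]
width: 26.8
gripper_force: 59.6
```

```bash
python3 sw.py 73.5 0
```

```text
clk 17.5667 theta 0.24 grip [np.float64(-2.8), np.float64(0.2)] freetip [np.float64(77.7), np.float64(-0.1)] pin [np.float64(-62.3), np.float64(0.4)] axis z 60.3 F h/n/z -8.8 -3.4 -4.0 w 26.8
0.0 move xy mm [-4.2 -0.2] roll 0.24 dz -0.2
```

Request:
{"name": "arm_command", "arguments": {
  "series": [0,0,-0.07,0.05,0,0,0,-0.15,0.1,0,0,-0.1,-0.15,0.1,0,0,-0.2,-0.15,0.1,0,0,-0.2,-0.15,0.1,0]
}}

```text
clock: 17.98
eef_pos: [450.3, 179.3, 14.1]
tool_rot: [-3.135, 0.007, 1.389]
force: [-4.1, -7.8, -1.5]
width: 26.9
gripper_force: 59.8
```

```bash
python3 sw.py 73.5 0
```

```text
clk 17.9833 theta 0.21 grip [np.float64(-3.7), np.float64(0.0)] freetip [np.float64(76.8), np.float64(-0.3)] pin [np.float64(-63.2), np.float64(0.2)] axis z 59.7 F h/n/z -8.5 -2.5 -1.5 w 26.9
0.0 move xy mm [-3.3 -0. ] roll 0.21 dz -0.8
```

Request:
{"name": "arm_command", "arguments": {
  "series": [0,0,-0.07,0,0,0,-0.05,-0.15,0,0,0,-0.1,-0.15,0,0,0,-0.15,-0.15,0,0,0,-0.2,-0.15,0,0]
}}

```text
clock: 18.4
eef_pos: [449.7, 178.1, 14.3]
tool_rot: [-3.137, 0.006, 1.389]
force: [-2.0, -6.8, -2.0]
width: 26.9
gripper_force: 59.6
```

```bash
python3 sw.py 73.5 0
```

```text
clk 18.4 theta 0.18 grip [np.float64(-5.0), np.float64(-0.3)] freetip [np.float64(75.5), np.float64(-0.6)] pin [np.float64(-64.5), np.float64(-0.2)] axis z 59.9 F h/n/z -7.1 -0.7 -2.0 w 26.9
0.0 move xy mm [-2.   0.3] roll 0.18 dz -0.6
```

Request:
{"name": "arm_command", "arguments": {
  "series": [0,-0.04,0,0,0,0,-0.08,0,0,0,0,-0.12,0,0,0,0,-0.16,0,0,0,0,-0.2,0,0,0]
}}

```text
clock: 18.82
eef_pos: [449.5, 176.7, 14.3]
tool_rot: [-3.137, 0.005, 1.389]
force: [-1.6, -6.0, -2.4]
width: 27.1
gripper_force: 59.6
```

```bash
python3 sw.py 73.5 0
```

```text
clk 18.8167 theta 0.2 grip [np.float64(-6.4), np.float64(-0.3)] freetip [np.float64(74.1), np.float64(-0.6)] pin [np.float64(-65.9), np.float64(-0.1)] axis z 59.9 F h/n/z -6.1 -0.5 -2.4 w 27.1
0.0 move xy mm [-0.6  0.3] roll 0.2 dz -0.6
```

Request:
{"name": "arm_command", "arguments": {
  "series": [0,-0.04,0,0,0,0,-0.08,0,0,0,0,-0.12,0,0,0,0,-0.15,0,0,0,0,-0.15,0,0,0]
}}

```text
clock: 19.23
eef_pos: [449.4, 175.6, 14.3]
tool_rot: [-3.138, 0.004, 1.389]
force: [-1.6, -4.9, -2.3]
width: 27.3
gripper_force: 59.6
```

```bash
python3 sw.py 73.5 0
```

```text
clk 19.2333 theta 0.21 grip [np.float64(-7.5), np.float64(-0.2)] freetip [np.float64(73.0), np.float64(-0.5)] pin [np.float64(-67.0), np.float64(-0.0)] axis z 59.9 F h/n/z -5.1 -0.6 -2.3 w 27.3
0.0 move xy mm [0.5 0.2] roll 0.21 dz -0.6
```

Request:
{"name": "arm_command", "arguments": {
  "series": [0,-0.04,0,0,0,0,-0.08,0,0,0,0,-0.12,0,0,0,0,-0.15,0,0,0,0,-0.15,0,0,0]
}}

```text
clock: 19.65
eef_pos: [449.7, 175.5, 14.5]
tool_rot: [-3.139, 0.002, 1.391]
force: [-3.7, -4.9, -3.7]
width: 26.9
gripper_force: 59.4
```

```bash
python3 sw.py 73.5 0
```

```text
clk 19.65 theta 0.28 grip [np.float64(-7.6), np.float64(0.1)] freetip [np.float64(72.9), np.float64(-0.3)] pin [np.float64(-67.1), np.float64(0.4)] axis z 60.1 F h/n/z -5.5 -2.7 -3.7 w 26.9
0.0 move xy mm [ 0.6 -0.1] roll 0.28 dz -0.4
```

Request:
{"name": "arm_command", "arguments": {
  "series": [0,0,0,0,0,0,0,0,0,0,0,0,0,0,0,0,0,0,0,0,0,0,0,0,0]
}}

```text
clock: 20.07
eef_pos: [449.7, 175.5, 14.5]
tool_rot: [-3.139, 0.002, 1.391]
force: [-2.3, -3.9, -4.7]
width: 27.3
gripper_force: 59.4
```

```bash
python3 sw.py 73.5 0; python3 -c "
from h import *
s=monitor.read_state();print(s['torque'],s['force'],s['tool_rot'])"
```

```text
clk 20.0667 theta 0.28 grip [np.float64(-7.6), np.float64(0.1)] freetip [np.float64(72.9), np.float64(-0.3)] pin [np.float64(-67.1), np.float64(0.4)] axis z 60.1 F h/n/z -4.2 -1.5 -4.7 w 27.3
0.0 move xy mm [ 0.6 -0.1] roll 0.28 dz -0.4
[-1.07214403  0.62370748  0.12509689] [-2.269499   -3.89115271 -4.68046842] [-3.13859252e+00  2.40974819e-03  1.39070723e+00]
```

Request:
{"name": "arm_command", "arguments": {
  "series": [0,0,-0.05,0.05,0,0,-0.04,-0.1,0.1,0,0,-0.08,-0.1,0.1,0,0,-0.1,-0.1,0.1,0,0,-0.1,-0.1,0.1,0]
}}

```text
clock: 20.48
eef_pos: [449.8, 175.5, 13.8]
tool_rot: [-3.141, 0.0, 1.39]
force: [-3.2, -4.3, -1.9]
width: 27.0
gripper_force: 59.7
```

```bash
python3 sw.py 73.5 0; python3 - <<'E'
from rel import *
for n_ in('side','scene'):
    p,d,m,_=snap(n_,n_+'12'); K,R,t=map(np.array,(m['mtx'],m['R'],m['t'])); v,u=np.mgrid[:480,:640]
    X=(np.stack([(u-K[0,2])/K[0,0]*d,(v-K[1,2])/K[1,1]*d,d],-1)-t)@R
    hs=cv2.cvtColor(p,cv2.COLOR_RGB2HSV); al=(X[...,:2]-C)@h; la=(X[...,:2]-C)@n
    B=(hs[...,0]>9)&(hs[...,0]<28)&(hs[...,1]>110)&(al>38)&(al<75)&(abs(la)<12)&(X[...,2]>40)&(X[...,2]<90)
    if B.sum(): print(n_,B.sum(),np.percentile(al[B],[2,98]).round(1),np.median(la[B]).round(1),np.percentile(X[...,2][B],[5,50,95]).round(1))
E
```

```text
clk 20.4833 theta 0.27 grip [np.float64(-7.5), np.float64(0.2)] freetip [np.float64(73.0), np.float64(-0.2)] pin [np.float64(-67.0), np.float64(0.5)] axis z 59.4 F h/n/z -4.8 -2.4 -1.9 w 27.0
0.0 move xy mm [ 0.5 -0.2] roll 0.27 dz -1.1
side 51 [39.5 49.8] -2.1 [60.3 63.8 66.4]
scene 76 [39.1 54. ] -2.3 [60.2 64.2 66.5]
```

Request:
{"name": "arm_command", "arguments": {
  "series": [0,-0.05,0,0,0,0,-0.1,0,0,0,0,-0.15,0,-0.03,0,0,-0.2,0,-0.05,0,0,-0.2,0,-0.05,0]
}}

```text
clock: 21.0
eef_pos: [450.2, 175.1, 14.4]
tool_rot: [3.141, -0.002, 1.391]
force: [-3.3, 2.5, -6.1]
width: 27.6
gripper_force: 59.4
```

```bash
python3 sw.py 73.5 0
```

```text
clk 21.0 theta 0.31 grip [np.float64(-7.8), np.float64(0.7)] freetip [np.float64(72.7), np.float64(0.2)] pin [np.float64(-67.3), np.float64(1.0)] axis z 60.0 F h/n/z 1.8 -3.7 -6.1 w 27.6
0.0 move xy mm [ 0.8 -0.7] roll 0.31 dz -0.5
```

Both ends are now on their floors and the spring is balanced. I'll relieve the remaining side and vertical load before release.

Request:
{"name": "arm_command", "arguments": {
  "series": [0,0.03,-0.05,0.05,0,0,0.06,-0.1,0.1,0,0,0.06,-0.15,0.15,0,0,0.06,-0.2,0.15,0,0,0.06,-0.2,0.15,0]
}}

```text
clock: 21.42
eef_pos: [450.4, 175.2, 13.5]
tool_rot: [3.138, -0.002, 1.39]
force: [0.9, 1.1, 0.8]
width: 27.2
gripper_force: 60.3
```

```bash
python3 sw.py 73.5 0
```

```text
clk 21.4167 theta 0.24 grip [np.float64(-7.7), np.float64(0.8)] freetip [np.float64(72.8), np.float64(0.5)] pin [np.float64(-67.2), np.float64(1.1)] axis z 59.1 F h/n/z 1.3 0.7 0.8 w 27.2
0.0 move xy mm [ 0.7 -0.8] roll 0.24 dz -1.4
```

Request:
{"name": "arm_command", "arguments": {
  "series": [0,0,0,-0.05,0,30,0,0,-0.05,0,33,0,0,-0.05,0,35,0,0,-0.05,0,38,0,0,-0.05,0]
}}

```text
clock: 21.83
eef_pos: [447.7, 173.8, 13.4]
tool_rot: [-3.141, 0.001, 1.389]
force: [-0.3, 0.7, 0.2]
width: 32.3
gripper_force: 0.0
```

Request:
{"name": "arm_command", "arguments": {
  "series": [45,0,0,0,0,60,0,0,0,0,80,0,0,0,0,80,0,0,0,0,80,0,0,0,0]
}}

```text
clock: 22.25
eef_pos: [448.0, 174.4, 13.4]
tool_rot: [-3.141, 0.0, 1.39]
force: [-0.4, -1.4, -0.3]
width: 68.4
gripper_force: 0.0
```

```bash
python3 sw.py 73.5 0; python3 - <<'E'
from rel import *
for n_ in('side','scene'):
    p,d,m,_=snap(n_,n_+'13'); K,R,t=map(np.array,(m['mtx'],m['R'],m['t'])); v,u=np.mgrid[:480,:640]
    X=(np.stack([(u-K[0,2])/K[0,0]*d,(v-K[1,2])/K[1,1]*d,d],-1)-t)@R
    hs=cv2.cvtColor(p,cv2.COLOR_RGB2HSV); al=(X[...,:2]-C)@h; la=(X[...,:2]-C)@n
    B=(hs[...,0]>9)&(hs[...,0]<28)&(hs[...,1]>110)&(al>38)&(al<75)&(abs(la)<12)&(X[...,2]>40)&(X[...,2]<90)
    if B.sum(): print(n_,B.sum(),np.percentile(al[B],[2,98]).round(1),np.median(la[B]).round(1),np.percentile(X[...,2][B],[5,50,95]).round(1))
E
```

```text
clk 22.25 theta 0.25 grip [np.float64(-9.0), np.float64(-1.4)] freetip [np.float64(71.5), np.float64(-1.7)] pin [np.float64(-68.5), np.float64(-1.1)] axis z 59.0 F h/n/z -1.5 -0.2 -0.3 w 68.4
0.0 move xy mm [2.  1.4] roll 0.25 dz -1.5
side 48 [38.9 50.5] -1.8 [60.5 63.5 66.4]
scene 78 [38.7 54. ] -2.2 [59.3 63.7 66.1]
```

Released and the spindle stays in place. Lifting straight up.

Request:
{"name": "arm_command", "arguments": {
  "series": [80,0,0,-0.5,0,80,0,0,-2,0,80,0,0,-4,0,80,0,0,-7,0,80,0,0,-10,0]
}}

```text
clock: 22.77
eef_pos: [447.4, 174.2, 114.4]
tool_rot: [-3.14, 0.001, 1.39]
force: [0.1, -0.0, 0.1]
width: 68.4
gripper_force: 0.0
```

Request:
{"name": "arm_command", "arguments": {
  "series": [80,-2,0,-2,0,80,-4,0,-3,0,80,-6,0,-4,0,80,-6,0,-4,0,80,-6,0,-4,0]
}}

```text
clock: 23.18
eef_pos: [437.7, 114.6, 154.3]
tool_rot: [3.14, -0.0, 1.388]
force: [1.0, 0.8, 0.9]
width: 68.0
gripper_force: 0.0
```

```bash
python3 - <<'E'
from rel import *
p,d,m,s=snap('wrist','wrist14'); print(s['eef_pos'],s['force'],s['width'],s['clock'])
z=np.load('pics/wrist14.npz'); K,R,t=z['K'],z['R'],z['t']
v,u=np.mgrid[:480,:640]; x=(u-K[0,2])/K[0,0]; y=(v-K[1,2])/K[1,1]; r=np.hypot(x,y)+1e-9
X=(np.stack([x/r*np.tan(r)*d,y/r*np.tan(r)*d,d],-1)-t)@R
hs=cv2.cvtColor(p,cv2.COLOR_RGB2HSV); al=(X[...,:2]-C)@h; la=(X[...,:2]-C)@n; Z=X[...,2]
N=(abs(la)<26)&(Z>30)&(Z<95)&(d>0)
B=N&(hs[...,0]>9)&(hs[...,0]<28)&(hs[...,1]>110)
for a,b in((-45,-10),(8,36),(36,60)):
    M=B&(al>a)&(al<b)
    if M.sum(): print('tan',a,b,M.sum(),'al',np.percentile(al[M],[2,98]).round(1),'la',np.percentile(la[M],[2,50,98]).round(1),'ztop',np.percentile(Z[M],98).round(1))
D=N&(hs[...,1]<110)&(hs[...,2]<110)&(abs(al)<55)
for a,b in((-52,-43),(-15,10),(28,38)):
    M=D&(al>a)&(al<b)
    if M.sum(): print('dark',a,b,M.sum(),'al',np.percentile(al[M],[2,98]).round(1),'la',np.percentile(la[M],[2,98]).round(1),'ztop',np.percentile(Z[M],95).round(1))
E
```

```text
[437.74747354 114.59051109 154.26376308] [0.96878556 0.77795284 0.92296834] 68.00941237567149 23.1833
tan -45 -10 1272 al [-44.5 -26.7] la [-17.5  -0.   18.9] ztop 79.8
tan 8 36 1418 al [13.2 30.7] la [-17.3   0.6  18.5] ztop 79.9
tan 36 60 368 al [39.3 58.4] la [-4.3  0.6  4.8] ztop 65.5
dark -52 -43 301 al [-48.7 -44.7] la [-20.3  21.6] ztop 81.7
dark -15 10 1481 al [-14.4   9.5] la [-12.9  14.2] ztop 74.5
dark 28 38 476 al [30.9 37.6] la [-20.4  21.4] ztop 82.0
```

The spindle is level on the cup axis. Its pin-side plate spans −44.7 to −48.7 mm, which puts the pin tip at −66.7 mm, on the cup floor. Handing in.

Request:
{"name": "arm_command", "arguments": {
  "series": [80,0,0,0,0,80,0,0,0,0,80,0,0,0,0,80,0,0,0,0,80,0,0,0,0]
}}

```text
clock: 23.65
eef_pos: [437.3, 115.9, 153.1]
tool_rot: [-3.141, 0.0, 1.391]
force: [0.1, -0.2, 0.1]
width: 68.5
gripper_force: 0.0
```

```bash
python3 -c "
from cell import workorder
print(workorder.finish_job())"
```

```text
the job is handed in; nothing more can be done
None
```

I loaded the spindle into the holder and handed the job in at about 24 s; no verdict came back, but my last wrist-camera measurement showed it level on the cup axis, held by its own spring with both ends home, after two missed grasps that shifted it about 11 mm on the worktop.

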